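# Read the tempering oven through its sight port and cap it

### The job

Take the pistol thermometer off its wooden rest, aim it straight down the open sight port on the oven's sloping front, nose about 6 cm off the port's mouth, and hold it steady there for a full second. Then put it back on its rest as it lay, and press the port's hinged cap fully shut. Do not drop the thermometer or knock it against the oven, and leave the other things on the bench where they are.

Things in the scene. Friction and masses are not known exactly. Their poses are not given: they have to be found in the camera images.
- thermometer: loose pistol thermometer, 0.28 kg. Origin: on the handle's axis, where to grip it (across y). Handle: black bar 30 wide (y), 34 high (z), x -49 to 60 mm, then a grey pommel 36 x 40 mm to x 76. Barrel: grey, 42 mm diameter, along z at x = -68, from the nose at z = -85 up to z = 36; it looks along -z. At the start it lies on the rest, z up, axes parallel to the rest's
- nose (a point): centre of the lens at the end of the thermometer's barrel, at (-68, 0, -85) mm in the thermometer's frame, same axes
- rest: fixed wooden rest, origin on the bench. Base 106 x 100 x 18 mm; two 10 mm thick uprights at x = -38 and 38 with U saddles 39 mm wide, flared on top: floor 95, cheek tops 117 mm high; 66 mm free between them for fingers. The thermometer's handle lies in the saddles, its origin at (0, 0, 112) mm in this frame, axes parallel, barrel hanging just outside the -x upright
- rest_nose (a point): the point where the thermometer's nose is when it lies on the rest: (-68, 0, 27) mm in the rest's frame
- oven: fixed grey bench oven, 200 (x) x 220 (y) mm, 178 mm high at the back; its front slopes at 35 degrees from horizontal, from 80 mm height at x = -90 to 178 mm at x = 50; flue stub 45 mm high on its top at (70, -60) mm. Origin: centre of its underside on the bench; -x is its front
- port_mouth (a point): centre of the open mouth of the sight port, a steel tube standing square on the oven's slope: 66 mm outside, 52 mm inside diameter, 30 mm tall. z points out of the port along its axis (35 degrees from vertical, leaning to the oven's front), x up the slope, y to the left seen from the robot
- cap (a joint): angle (rad) of the port's steel flip cap, a disc 70 mm in diameter, 6 mm thick, with a 24 mm wide tongue: 0 = fully shut over the mouth, 1.57 = standing square on the slope, more = leaning outwards; range 0 to 2.1; stiff hinge, stays where left. Hinge line parallel to x of port_mouth, on its +y side
- cap_hinge (a point): middle of the cap's hinge line, at (0, 46, 5) mm in the frame of port_mouth. The axes turn with the cap: -y points from the hinge to the cap's tip, z out of the cap's outer face
- cap_tip (a point): end of the cap's thumb tongue, 96 mm from the hinge; the disc's centre is 46 mm from the hinge. When shut the tip is at (0, -50, 5) mm in the frame of port_mouth
- hammer: bystander: hammer lying on the bench, 280 mm long
- file: bystander: file with a wooden handle, 300 mm long
- brush: bystander: brush lying on the bench
- disc: bystander: black grinding disc, 90 mm in diameter, 12 mm high
- tape: bystander: tape measure, 68 x 36 x 60 mm high
- tin: bystander: open steel tin, 72 mm in diameter, 85 mm high
- knife: bystander: knife with a dark wooden handle, 255 mm long
Things that resemble listed ones, but are neither listed nor needed, are in the scene too. Of the things that look like the rest, the largest one is meant.

How it is judged:
On the way:
1. held still for 1 s in the fingers, looking down the open port: nose within 12 mm of the axis in port x and y, 30 to 95 mm off the mouth, barrel within 9 degrees of the axis (contact force between the fingers and thermometer above 1 N and x of nose in the frame of port_mouth between -0.012 and 0.012 m and y of nose in the frame of port_mouth between -0.012 and 0.012 m and z of nose in the frame of port_mouth between 0.03 and 0.095 m and angle between the z axis of thermometer and the z axis of port_mouth, either way round below 0.157 rad and value of joint cap above 1.2 rad and linear speed of thermometer below 0.03 m/s and angular speed of thermometer below 0.25 rad/s), for 1 s.
At the end, for the whole second after the job is handed in: The thermometer lies still in both saddles of its rest as at the start (nose within 18 mm of its place, height within 5 mm, upright within 7 degrees), and the cap is shut to within 0.08 rad (distance between nose and rest_nose below 0.018 m and z of thermometer in the frame of rest between 0.107 and 0.117 m and angle between thermometer's own z axis and vertical below 0.12 rad and angle between the x axis of thermometer and the x axis of rest, either way round below 0.15 rad and linear speed of thermometer below 0.02 m/s and value of joint cap below 0.08 rad); the robot touches nothing.
It fails at once if the thermometer is knocked against the oven (more than 5 N) (contact force between thermometer and oven above 5 N).
It fails at once if the thermometer is dropped on the bench (height (world z) of thermometer below 0.055 m).
It fails at once if another thing on the bench is moved by more than 30 mm (distance of any of hammer, file, brush, disc, tape, tin, knife from where it was at the start of the episode above 0.03 m).
It also fails if it takes over 72 s, if anything falls off the work surface, if the arm or the gripper's body presses on something with over 40 N, if the wrist force passes 120 N, or if a joint passes its speed limit or range.

### The arm

A 7-joint arm with a two-finger parallel gripper is mounted at the origin on the work surface. World frame = base frame: x ahead of the robot, y to its left, z up, the work surface at z = 0. Lengths are in m, angles in rad, forces in N, time in s.
With the tool pointing down it reaches from about 0.4 to 0.85 m from the base axis. Payload 10.4 kg.
Tool frame: the origin (TCP) lies midway between the tips of the shut fingers; the grasp point (between the pads) lies r.grip_point_offset behind it (r.grip_point_offset is the distance from the TCP to the grasp point, in m); z points along the fingers, y is the line along which they close (so a half turn about z gives the same grasp; the last joint's range is limited). The gripper opens to 87 mm and grips with 3 to 60 N. Pads are 19 mm wide; open, the fingers measure 117 mm over their backs; the gripper's body (75 mm by 190 mm) begins 51 mm behind the grasp point.
Start: joints at [-1.192, 0.332, -0.065, 1.46, 0.022, 1.35, -0.088], TCP at [0.244, 0.575, 0.223] pointing down, gripper open.
Joint ranges: [-2.6, 2.6], [-0.5, 2.12], [-1.47, 1.34], [0.16, 2.42], [-1.27, 4.41], [0.06, 2.06], [-2.6, 2.6]. Speed limits (rad/s): [2.22, 2.22, 2.79, 2.79, 3.14, 3.14, 3.14].

### API

Orientations are given as a unit quaternion [x, y, z, w].
In Python, from bench import r gives the robot as it stands.
- The arm moves only by the tool play_rows, never from a script. Its arguments are lists of equal length, an entry for each row: "claw": the closure, from 0 (fully open) to 1 (shut); "delta_pos": the shift along the tool's x, y, z scaled (see below), a list of three; "delta_rot": the turn, a rotation vector about the tool's x, y, z scaled (see below), a list of three. A call has 1 to 8 rows; each row shifts and turns the commanded pose from where the row before left it, along the tool's axes as they then stand; what a row does not reach is not made up. The controller multiplies each number of a shift by 200 mm and each number of a turn by pi rad. A row lasts 1/10 s, in which the tool goes at most 50 mm and 8.59 degrees, less where a joint would pass 70% of its speed; a pose out of reach is approached as far as the arm can. A call with a number of a shift or a turn outside -1 to 1 is refused whole. A call with a gripper value outside its range is refused whole. The fingers move at their own pace and stop on an object; "squeeze" is the grip in N (left out, the last holds). Time passes only in rows, so rows that do not move let the fingers close. It gives the time, the measured TCP pose, the force, the opening and the grip force at its end, in the units of the state.
- r.read_state(): the state, without advancing time (a new reading comes with each control period).
- r.camera(name): name is "scene" or "top" or "wrist"; returns a dict with "pixels" (420x560x3 uint8, red, green, blue), "camera_matrix" (3x3 intrinsics, pixels), "cam_to_world" (4x4, takes a point from camera to world coordinates); the wrist camera has in their place "hand_eye" (4x4, takes a point from camera to tool coordinates, whose origin is the TCP and whose axes are the flange's). Camera axes: x right, y up, looking along -z (the intrinsics and any distortion apply to the point x, -y, -z); pixel columns grow to the right and rows downward; lengths in m; the calibration is good to about 2 mm. A picture is of the moment at which its call begins: read the wrist's pose just before it. There is no depth.
- r.close_job(): hands the job in; it is judged then, once.
The state is a dict: "time": time; "joint_positions": joint angles; "joint_vel": joint speeds; "joint_torque": joint torques, N m; "ee_pos": TCP position; "eef_rot": TCP orientation; "ft_force": force on the tool from outside, world axes, zero at the start; "torque": the same for the moment, N m; "width": finger opening in m; "grip_force": force on a finger pad.
Only numpy, scipy, OpenCV 4.12 (cv2) and the standard library are available. Lean on these libraries where they do the work, as an engineer would, in place of code of your own. Each camera call takes 0.05 s, during which the arm holds its last target. There are 200 camera calls.

## Working session

There is one attempt and no reset: what is moved stays moved. The work goes in short steps, Python scripts to look and compute and a tool call to move; the robot and the scene stay as the last step left them, time stands still between calls to the robot, and variables do not carry over. Pictures are saved under pics/ and viewed, at most 10 in all, crops included, and the job is handed in when it is done.

Besides the shell and the picture viewer there is one more tool, called after "Request:" as a command line: name --argument value ..., lists and objects as JSON in quotes. play_rows: Moves the arm, as the interface text tells. Shifts and turns lie within -1 to 1; 1 stands for 200 mm of shift or pi rad of turn. Its arguments: {"type":"object","properties":{"claw":{"type":"array"},"delta_pos":{"type":"array"},"delta_rot":{"type":"array"},"squeeze":{"type":"number"}},"required":["claw","delta_pos","delta_rot"]}

```bash
ls; mkdir -p pics; cat > h.py <<'E'
import numpy as np,cv2,json
from bench import r
E
python3 - <<'E'
from h import *
s=r.read_state();print(s, r.grip_point_offset)
for n in("scene","top"):
    c=r.camera(n);cv2.imwrite(f"pics/{n}0.png",c["pixels"][:,:,::-1]);np.savez(f"{n}0.npz",**c)
    print(n,{k:np.round(v,4).tolist() for k,v in c.items() if k!="pixels"})
E
```

```text
pics
{'time': 0.0, 'joint_positions': array([-1.19162278,  0.33288651, -0.0646853 ,  1.46097622,  0.02157154,
        1.34989851, -0.0884966 ]), 'joint_vel': array([ 7.39350194e-04, -3.60339429e-04,  8.44270202e-04,  1.82767088e-03,
        1.91372073e-05,  4.02232002e-04, -2.22709189e-04]), 'joint_torque': array([-1.53271571e-04, -6.23242235e+01,  2.44482391e-02, -3.89908504e+01,
       -6.12036232e-02,  3.96508514e-02,  1.43320217e-04]), 'ee_pos': array([0.2442543 , 0.57485536, 0.2217281 ]), 'eef_rot': array([ 1.99535859e-01,  9.79890248e-01, -7.26700474e-04, -1.24231735e-04]), 'ft_force': array([ 0.42792323,  0.68475391, -0.16760883]), 'torque': array([ 0.01557975, -0.02199905,  0.03718343]), 'grip_force': 0.0, 'width': 0.0870837864049482} 0.0187
scene {'camera_matrix': [[399.7392, 0.0, 274.0453], [0.0, 399.7392, 212.9293], [0.0, 0.0, 1.0]], 'cam_to_world': [[-0.867, -0.3273, 0.3757, 1.054], [0.4982, -0.5522, 0.6685, 0.8899], [-0.0113, 0.7668, 0.6418, 0.985], [0.0, 0.0, 0.0, 1.0]]}
top {'camera_matrix': [[418.0701, 0.0, 282.2857], [0.0, 418.0701, 215.8686], [0.0, 0.0, 1.0]], 'cam_to_world': [[-0.0056, 0.9835, -0.181, 0.3016], [-0.9999, -0.003, 0.0145, -0.001], [0.0137, 0.181, 0.9834, 1.4701], [0.0, 0.0, 0.0, 1.0]]}
```

View pics/scene0.png

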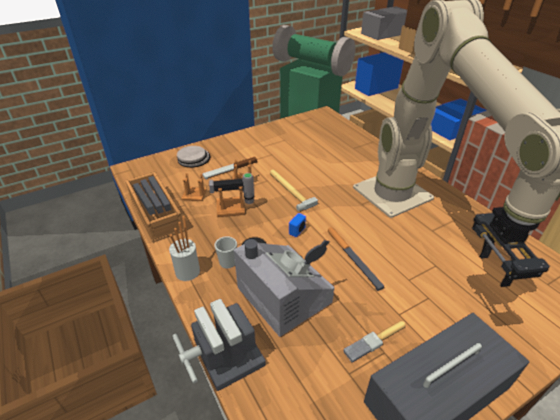

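View pics/top0.png

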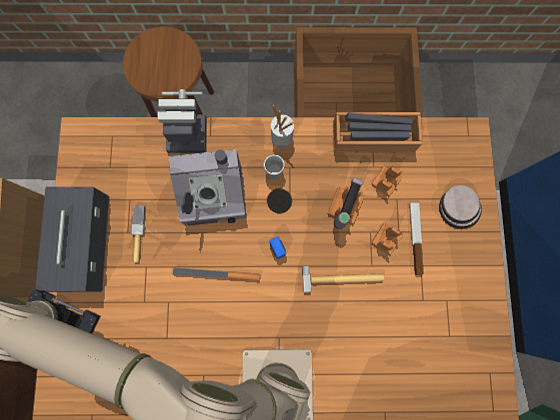

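The scene view shows the thermometer on its rest at about (232,188), and the oven with its open cap at about (285,270). The top view shows the barrel top at (343,220), the handle running up to (355,182), the port at (208,194) and the cap at (187,203). Next I'll zoom in.

```bash
python3 - <<'E'
import numpy as np,cv2
def crop(n,x,y,w,h,k):
    p=np.load(f"{n}0.npz")["pixels"][y:y+h,x:x+w,::-1];return cv2.resize(p,None,fx=k,fy=k,interpolation=cv2.INTER_CUBIC)
a=crop("top",160,140,100,100,4);b=crop("top",310,150,100,100,4)
c=crop("scene",225,230,120,100,4)[:,:400+80];d=crop("scene",170,145,100,100,3)
cv2.imwrite("pics/c1.png",np.hstack([a,b]))
cv2.imwrite("pics/c2.png",np.hstack([c[:400],cv2.copyMakeBorder(d,0,100,0,0,0)]))
E
```

```text
(no output)
```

View pics/c1.png

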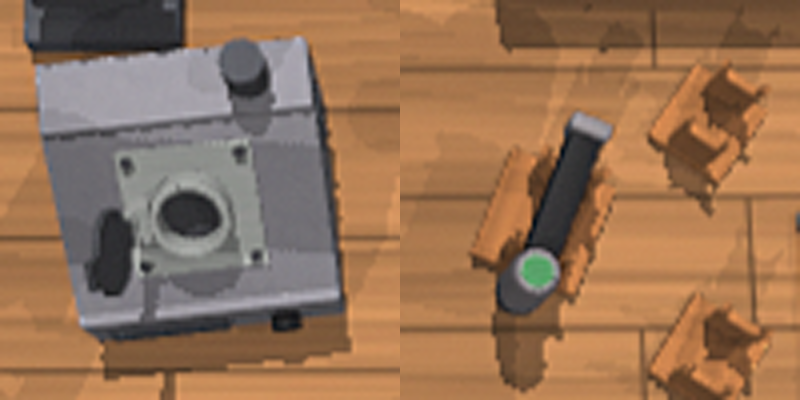

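View pics/c2.png

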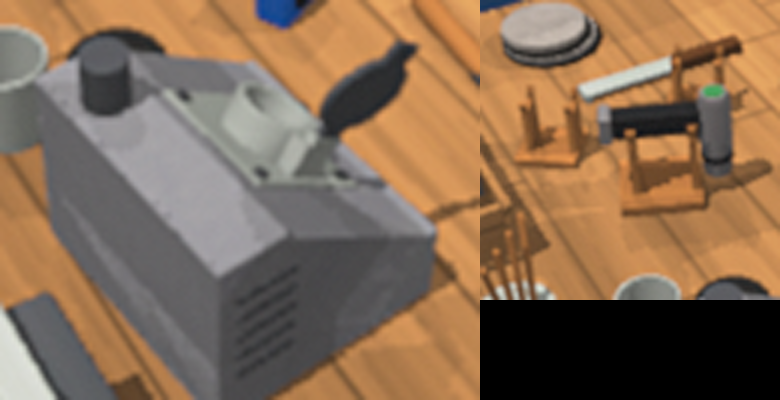

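The crops show clean corners on the oven, the port mouth at (188,214) in the top crop, the barrel's green end at (138,270) in the right-hand part, and the pommel end. I'll fit planar poses from these.

```bash
cat >> h.py <<'E'
from scipy.optimize import least_squares
from scipy.spatial.transform import Rotation as R
def proj(M,K,P):
    q=(np.asarray(P)-M[:3,3])@M[:3,:3]
    return np.c_[K[0,2]+K[0,0]*q[:,0]/-q[:,2],K[1,2]-K[1,1]*q[:,1]/-q[:,2]]
def uncrop(c,k,o): return (np.asarray(c,float)+.5)/k-.5+np.asarray(o)
E
cat > fit.py <<'E'
from h import *
T=np.load("top0.npz");S=np.load("scene0.npz")
def pose(p,L): return R.from_euler('z',p[2]).apply(np.asarray(L)/1000)+[p[0],p[1],0]
def fit(t,s,k,x0,extra=None):
    pt=uncrop([a for a,_ in t],4,k[0]);ps=uncrop([a for a,_ in s],k[2],k[1])
    def f(p):
        e=[proj(T["cam_to_world"],T["camera_matrix"],pose(p,[b(p) if callable(b) else b for _,b in t]))-pt,
           proj(S["cam_to_world"],S["camera_matrix"],pose(p,[b(p) if callable(b) else b for _,b in s]))-ps]
        return np.concatenate(e).ravel()
    o=least_squares(f,x0,loss="soft_l1",f_scale=1);print(np.round(o.x,4));print(np.round(f(o.x).reshape(-1,2),1).tolist());return o.x
th=np.deg2rad(35)
def mouth(p):  # p[3],p[4]: mouth centre x,y (m) in oven frame
    x=p[3]*1000;  # foot on slope
    return [x-30*np.sin(th),p[4]*1000,80+(x+90)*np.tan(th)+30*np.cos(th)]
ov=fit([((37,66),(100,110,178)),((302,38),(100,-110,178)),((42,137),(50,110,178)),((312,112),(50,-110,178)),((83,330),(-90,110,80)),((343,305),(-90,-110,80)),((243,55),(70,-60,223)),((188,214),mouth)],
 [((290,237),(50,110,178)),((435,235),(-90,110,80)),((218,278),(100,110,178)),((38,92),(100,-110,178)),((255,62),(-90,-110,80)),((105,55),(70,-60,223)),((262,103),mouth)],
 [(160,140),(225,230),4],[.45,.2,0,-.02,0])
print("mouth",pose(ov,[mouth(ov)]))
tm=fit([((138,270),(-68,0,148)),((175,112),(76,18,132)),((212,125),(76,-18,132))],
 [((233,90),(-68,0,148)),((118,109),(76,18,132))],[(310,150),(170,145),3],[.4,-.2,-.3])
E
python3 fit.py
```

```text
[ 0.6464  0.2258  0.1123 -0.0086 -0.0022]
[[-0.9, 0.7], [1.1, 0.4], [-1.1, -2.1], [0.1, -3.4], [-1.1, -2.2], [-1.0, -3.3], [-0.7, 2.1], [0.4, -1.1], [-1.0, -0.1], [-0.1, -0.6], [1.4, -0.9], [-0.1, -4.2], [-1.8, -0.3], [1.0, -1.0], [2.0, -0.3]]
mouth [[0.62095333 0.22071178 0.16155953]]
[ 0.6015 -0.2456 -0.3879]
[[0.1, 0.5], [0.0, -0.7], [1.0, -0.0], [0.5, 0.3], [0.1, 3.8]]
```

The oven fits at (0.646, 0.226) with a yaw of 0.11 rad, and the port mouth at about (0.621, 0.221, 0.162). That height agrees with the slope and the 30 mm tube. The thermometer fits at (0.602, -0.246) with a yaw of -0.388 rad. The tool's yaw already nearly matches the thermometer's. I'll rise, then go over the oven and refine with the wrist camera.

```bash
cat >> h.py <<'E'
def plan(pos,Rm=None):
    s=r.read_state();C=R.from_quat(s["eef_rot"]);d=C.inv().apply(np.asarray(pos)-s["ee_pos"])
    print("t",round(s["time"],2),"pos",s["ee_pos"].round(4),"shift units",(d/.2).round(3),"rows",np.ceil(np.linalg.norm(d)/.05))
    if Rm is not None:
        w=(C.inv()*Rm).as_rotvec();print("turn units",(w/np.pi).round(4),"deg",np.rad2deg(np.linalg.norm(w)).round(2),"shift if after turn",(Rm.inv().apply(np.asarray(pos)-s["ee_pos"])/.2).round(3))
E
python3 -c "
from h import *
plan([.244,.575,.42]);plan([.47,.22,.222])"
```

```text
t 0.1 pos [0.2443 0.5749 0.2218] shift units [ 0.001 -0.001 -0.991] rows 4.0
t 0.1 pos [0.2443 0.5749 0.2218] shift units [-1.733e+00 -1.192e+00  1.000e-03] rows 9.0
```

Request:
play_rows --claw '[0,0,0,0]' --delta_pos '[[0,0,-0.25],[0,0,-0.25],[0,0,-0.25],[0,0,-0.25]]' --delta_rot '[[0,0,0],[0,0,0],[0,0,0],[0,0,0]]'

```text
time: 0.5
ee_pos: [0.2443, 0.5747, 0.4244]
eef_rot: [0.2, 0.98, -0.0, -0.0]
ft_force: [-0.5, 0.9, 1.0]
width: 0.0866
grip_force: 0.0
```

Request:
play_rows --claw '[0,0,0,0,0,0,0,0]' --delta_pos '[[-0.2,-0.14,0],[-0.2,-0.14,0],[-0.2,-0.14,0],[-0.2,-0.14,0],[-0.2,-0.14,0],[-0.2,-0.14,0],[-0.2,-0.14,0],[-0.2,-0.14,0]]' --delta_rot '[[0,0,0],[0,0,0],[0,0,0],[0,0,0],[0,0,0],[0,0,0],[0,0,0],[0,0,0]]'

```text
time: 1.3
ee_pos: [0.4519, 0.242, 0.4224]
eef_rot: [0.2, 0.98, 0.0, -0.0]
ft_force: [0.4, 1.5, 0.8]
width: 0.0872
grip_force: 0.0
```

Request:
play_rows --claw '[0,0,0]' --delta_pos '[[-0.05,-0.05,0],[0,0,0],[0,0,0]]' --delta_rot '[[0,0,0],[0,0,0],[0,0,0]]'

```text
time: 1.6
ee_pos: [0.456, 0.2319, 0.4223]
eef_rot: [0.199, 0.98, 0.0, -0.0]
ft_force: [-0.5, -0.1, 0.1]
width: 0.0871
grip_force: 0.0
```

```bash
cat >> h.py <<'E'
def wrist(n):
    s=r.read_state();c=r.camera("wrist")
    M=np.eye(4);M[:3,:3]=R.from_quat(s["eef_rot"]).as_matrix();M[:3,3]=s["ee_pos"]
    np.savez(n+".npz",pixels=c["pixels"],camera_matrix=c["camera_matrix"],cam_to_world=M@c["hand_eye"])
    cv2.imwrite(f"pics/{n}.png",c["pixels"][:,:,::-1]);print(s["ee_pos"].round(4),np.round(c["hand_eye"],3).tolist(),[k for k in c])
    return M@c["hand_eye"],c["camera_matrix"]
E
python3 -c "
from h import *
M,K=wrist('w1');print(proj(M,K,[[.621,.221,.162]]))"
```

```text
[0.456  0.2319 0.4223] [[-0.0, 0.967, 0.256, 0.07], [1.0, 0.0, -0.0, 0.001], [-0.0, 0.256, -0.967, -0.162], [0.0, 0.0, 0.0, 1.0]] ['pixels', 'camera_matrix', 'hand_eye']
[[323.05712532 289.58659039]]
```

View pics/w1.png

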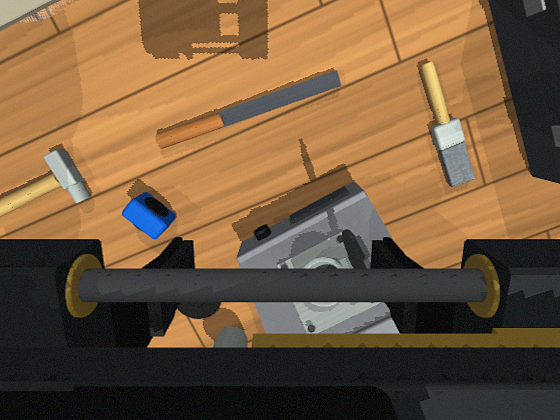

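The port is hidden behind the gripper's bar near (323,285), which agrees with its predicted place. Moving the tool forward will bring it into the clear upper half.

Request:
play_rows --claw '[0,0,0,0,0]' --delta_pos '[[-0.2,0,0],[-0.2,0,0],[-0.2,0,0],[0,0,0],[0,0,0]]' --delta_rot '[[0,0,0],[0,0,0],[0,0,0],[0,0,0],[0,0,0]]'

```text
time: 2.15
ee_pos: [0.567, 0.1854, 0.4215]
eef_rot: [0.199, 0.98, -0.0, -0.001]
ft_force: [-0.4, 0.9, 0.8]
width: 0.0869
grip_force: 0.0
```

```bash
python3 -c "
from h import *
M,K=wrist('w2');u=proj(M,K,[[.621,.221,.162]])[0];print(u)
p=np.load('w2.npz')['pixels'][:,:,::-1]
x,y=int(max(0,u[0]-130)),int(max(0,u[1]-120));print(x,y)
cv2.imwrite('pics/w2c.png',cv2.resize(p[y:y+190,x:x+260],None,fx=3,fy=3,interpolation=cv2.INTER_CUBIC))"
```

```text
[0.567  0.1854 0.4215] [[-0.0, 0.967, 0.256, 0.07], [1.0, 0.0, -0.0, 0.001], [-0.0, 0.256, -0.967, -0.162], [0.0, 0.0, 0.0, 1.0]] ['pixels', 'camera_matrix', 'hand_eye']
[325.78896704 201.22734748]
195 81
```

View pics/w2c.png

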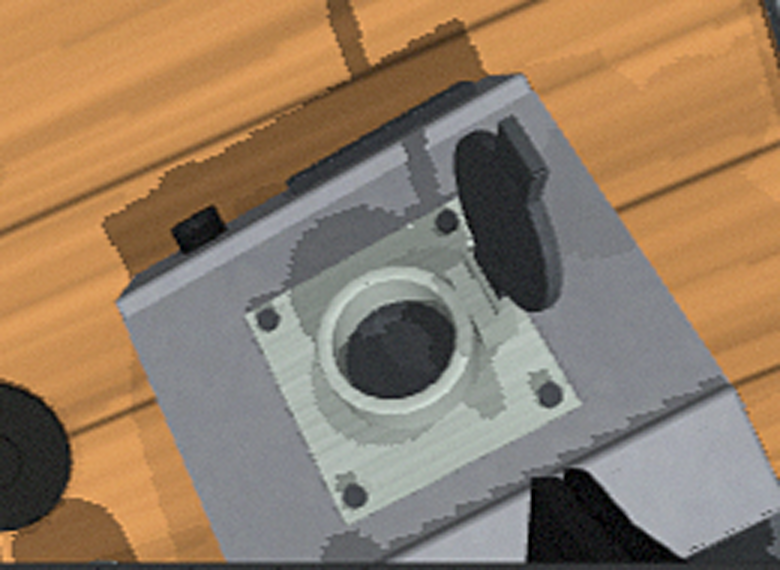

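The wrist view shows the port rim clearly. Its outer ellipse is centred near (395,341) in the crop, and the flange plate corners are at (247,312), (460,200), (580,403) and (350,522). I'll refit with the wrist points weighted most.

```bash
cat > fit2.py <<'E'
from h import *
V={n:np.load(n+".npz") for n in("top0","scene0","w2")}
th=np.deg2rad(35)
def slope(a,b,h): return [a-h*np.sin(th),b,80+(a+90)*np.tan(th)+h*np.cos(th)]
obs=[]
def add(v,k,o,w,L): obs.extend((v,uncrop(c,k,o),w,P) for c,P in L)
m=lambda p:slope(p[3]*1e3,p[4]*1e3,30)
add("top0",4,(160,140),.7,[((37,66),(100,110,178)),((302,38),(100,-110,178)),((42,137),(50,110,178)),((312,112),(50,-110,178)),((188,214),m)])
add("scene0",4,(225,230),.7,[((290,237),(50,110,178)),((435,235),(-90,110,80)),((218,278),(100,110,178)),((38,92),(100,-110,178)),((262,103),m)])
q=lambda i,j:(lambda p:slope(p[3]*1e3+i*p[5]*1e3*np.cos(th),p[4]*1e3+j*p[6]*1e3,3))
add("w2",3,(195,81),1,[((395,342),m),((730,382),(50,110,178)),((125,315),(-90,-110,80)),((533,97),(-90,110,80)),((247,312),q(-1,-1)),((460,200),q(-1,1)),((580,403),q(1,1)),((350,522),q(1,-1))])
def P(p,L):return R.from_euler('z',p[2]).apply(np.asarray(L)/1000)+[p[0],p[1],0]
def f(p):return np.concatenate([w*(proj(V[v]["cam_to_world"],V[v]["camera_matrix"],P(p,[L(p) if callable(L) else L]))[0]-u) for v,u,w,L in obs])
o=least_squares(f,[.646,.226,.11,-.01,0,.045,.045],loss="soft_l1")
print(o.x.round(4));print(f(o.x).reshape(-1,2).round(1).tolist())
print("mouth",P(o.x,[m(o.x)]))
E
python3 fit2.py
```

```text
[ 0.6476  0.2277  0.1075 -0.0169  0.0013  0.0539  0.0539]
[[-1.0, 0.1], [0.4, 0.1], [-1.1, -1.9], [-0.3, -2.5], [-0.6, 1.1], [-0.9, 0.4], [-0.0, 0.1], [0.8, -0.2], [-0.1, -2.7], [3.5, 0.8], [-0.1, -1.4], [4.0, 6.3], [-2.3, -0.3], [-0.9, -4.2], [0.5, 1.0], [-0.6, 0.1], [0.2, 0.3], [-0.4, 0.3]]
mouth [[0.61353688 0.22533599 0.15574204]]
```

The mouth comes out at about (0.612, 0.2245, 0.155) with a yaw of 0.1075 rad. The foot lies at the middle of the slope and centred, as it should. Next I'll move beyond the thermometer for a wrist look.

```bash
python3 -c "
from h import *
plan([.68,-.277,.40])"
```

```text
t 2.2 pos [0.5664 0.1858 0.4221] shift units [-1.423 -1.911  0.109] rows 10.0
```

Request:
play_rows --claw '[0,0,0,0,0,0,0,0]' --delta_pos '[[-0.14,-0.19,0],[-0.14,-0.19,0],[-0.14,-0.19,0],[-0.14,-0.19,0],[-0.14,-0.19,0],[-0.14,-0.19,0],[-0.14,-0.19,0],[-0.14,-0.19,0]]' --delta_rot '[[0,0,0],[0,0,0],[0,0,0],[0,0,0],[0,0,0],[0,0,0],[0,0,0],[0,0,0]]'

```text
time: 3.0
ee_pos: [0.6547, -0.1827, 0.4234]
eef_rot: [0.198, 0.98, 0.001, 0.001]
ft_force: [0.3, 0.5, 0.9]
width: 0.0872
grip_force: 0.0
```

Request:
play_rows --claw '[0,0,0,0,0]' --delta_pos '[[-0.14,-0.19,0.05],[-0.14,-0.19,0.05],[0,0,0],[0,0,0],[0,0,0]]' --delta_rot '[[0,0,0],[0,0,0],[0,0,0],[0,0,0],[0,0,0]]'

```text
time: 3.5
ee_pos: [0.6768, -0.2729, 0.4037]
eef_rot: [0.198, 0.98, 0.001, 0.001]
ft_force: [0.1, 0.7, 0.0]
width: 0.0871
grip_force: 0.0
```

```bash
python3 -c "
from h import *
M,K=wrist('w3');x,y,t=.6015,-.2456,-.3879
u=proj(M,K,R.from_euler('z',t).apply(np.array([[-68,0,148],[76,18,132],[76,-18,132],[0,0,112]])/1000)+[x,y,0]);print(u)
p=np.load('w3.npz')['pixels'][:,:,::-1];x,y=np.maximum(0,u[3]-[130,100]).astype(int);print(x,y)
cv2.imwrite('pics/w3c.png',cv2.resize(p[y:y+190,x:x+260],None,fx=3,fy=3,interpolation=cv2.INTER_CUBIC))"
```

```text
[ 0.6768 -0.2729  0.4037] [[-0.0, 0.967, 0.256, 0.07], [1.0, 0.0, -0.0, 0.001], [-0.0, 0.256, -0.967, -0.162], [0.0, 0.0, 0.0, 1.0]] ['pixels', 'camera_matrix', 'hand_eye']
[[276.65833803  36.92567468]
 [293.23661012 166.69564603]
 [264.01140237 167.0343686 ]
 [277.88857543 103.01748929]]
147 3
```

View pics/w3c.png

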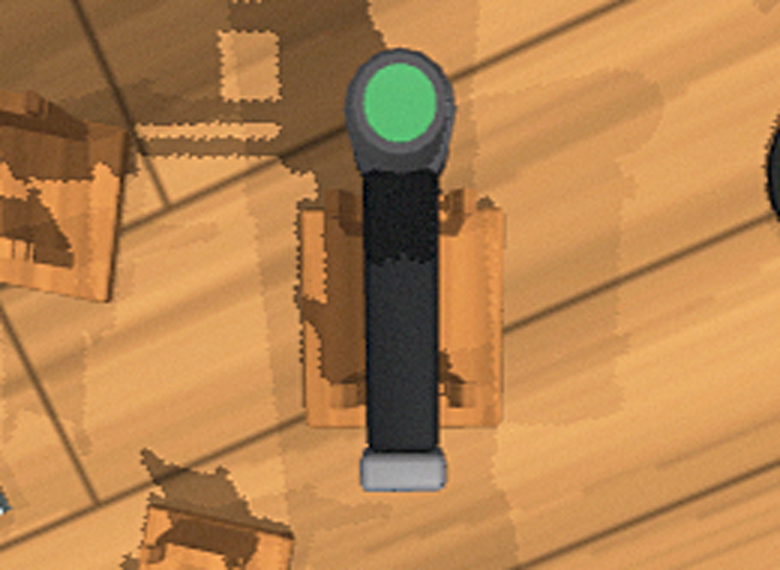

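The green barrel end is at full-image (280,37) and the pommel's end is centred at (281,166). That is 2–3 px right of the prediction, so the thermometer is at (0.6026, -0.2431), and the tool yaw is within half a degree. Now I'll grasp it.

```bash
python3 -c "
from h import *
plan([.6026,-.2431,.093])"
```

```text
t 3.55 pos [ 0.6768 -0.2728  0.404 ] shift units [ 0.402 -0.01   1.554] rows 7.0
```

Request:
play_rows --claw '[0,0,0,0,0,0,0,0]' --delta_pos '[[0.2,-0.005,0],[0.2,-0.005,0.12],[0,0,0.2],[0,0,0.2],[0,0,0.2],[0,0,0.2],[0,0,0],[0,0,0]]' --delta_rot '[[0,0,0],[0,0,0],[0,0,0],[0,0,0],[0,0,0],[0,0,0],[0,0,0],[0,0,0]]'

```text
time: 4.35
ee_pos: [0.6051, -0.2457, 0.2223]
eef_rot: [0.199, 0.98, 0.0, 0.001]
ft_force: [0.1, -1.2, 1.5]
width: 0.087
grip_force: 0.0
```

```bash
python3 -c "
from h import *
plan([.6026,-.2431,.093],R.from_quat([.1985,.9801,0,0]))"
```

```text
t 4.35 pos [ 0.6051 -0.2457  0.2223] shift units [0.017 0.006 0.647] rows 3.0
turn units [ 0.0003  0.0004 -0.0002] deg 0.09 shift if after turn [0.017 0.007 0.647]
```

Request:
play_rows --claw '[0,0,0,0,0,0]' --delta_pos '[[0.017,0.006,0.13],[0,0,0.13],[0,0,0.13],[0,0,0.13],[0,0,0.127],[0,0,0]]' --delta_rot '[[0,0,0],[0,0,0],[0,0,0],[0,0,0],[0,0,0],[0,0,0]]'

```text
time: 4.95
ee_pos: [0.6021, -0.2438, 0.0909]
eef_rot: [0.199, 0.98, 0.0, -0.001]
ft_force: [-0.6, 0.3, 0.4]
width: 0.0869
grip_force: 0.0
```

Request:
play_rows --claw '[0.3,0.5,1,1,1,1,1,1]' --delta_pos '[[0,0,0],[0,0,0],[0,0,0],[0,0,0],[0,0,0],[0,0,0],[0,0,0],[0,0,0]]' --delta_rot '[[0,0,0],[0,0,0],[0,0,0],[0,0,0],[0,0,0],[0,0,0],[0,0,0],[0,0,0]]' --squeeze 45

```text
time: 5.75
ee_pos: [0.6019, -0.2445, 0.0911]
eef_rot: [0.2, 0.98, 0.0, 0.0]
ft_force: [1.3, 1.7, 1.4]
width: 0.0311
grip_force: 0.7
```

Request:
play_rows --claw '[1,1,1]' --delta_pos '[[0,0,0],[0,0,0],[0,0,0]]' --delta_rot '[[0,0,0],[0,0,0],[0,0,0]]' --squeeze 45

```text
time: 6.05
ee_pos: [0.602, -0.2444, 0.0911]
eef_rot: [0.2, 0.98, 0.0, 0.0]
ft_force: [0.8, 0.4, -0.3]
width: 0.0294
grip_force: 45.0
```

```bash
python3 -c "
from h import *
s=r.read_state();print({k:np.round(s[k],4) for k in('time','ee_pos','eef_rot','width','grip_force','ft_force')})
np.savez('grasp.npz',p=s['ee_pos'],q=s['eef_rot'])"
```

```text
{'time': np.float64(6.05), 'ee_pos': array([ 0.602 , -0.2444,  0.0911]), 'eef_rot': array([1.997e-01, 9.798e-01, 1.000e-04, 1.000e-04]), 'width': np.float64(0.0294), 'grip_force': np.float64(44.9925), 'ft_force': array([ 0.8467,  0.4124, -0.3137])}
```

It's held at 45 N, width 29.4 mm. Now I'll lift and plan the aiming poses.

Request:
play_rows --claw '[1,1,1,1,1,1,1,1]' --delta_pos '[[0,0,-0.05],[0,0,-0.1],[0,0,-0.2],[0,0,-0.25],[0,0,-0.25],[0,0,-0.25],[0,0,-0.25],[0,0,-0.25]]' --delta_rot '[[0,0,0],[0,0,0],[0,0,0],[0,0,0],[0,0,0],[0,0,0],[0,0,0],[0,0,0]]' --squeeze 45

```text
time: 6.85
ee_pos: [0.601, -0.2446, 0.4138]
eef_rot: [0.2, 0.98, -0.0, 0.0]
ft_force: [0.9, -0.8, -2.5]
width: 0.0295
grip_force: 45.0
```

```bash
cat >> h.py <<'E'
MOUTH=np.array([.612,.2245,.155]);YAW=.1075
PORT=R.from_euler('ZY',[YAW,-np.deg2rad(35)])   # columns: x up-slope, y, z out
AIM=PORT*R.from_matrix(np.diag([-1.,1,-1]))
NOSE=np.array([.068,0,.0641])
def aim(off): return MOUTH+PORT.apply([0,0,off])-AIM.apply(NOSE)
def nose():
    s=r.read_state();Q=R.from_quat(s["eef_rot"]);n=PORT.inv().apply(s["ee_pos"]+Q.apply(NOSE)-MOUTH)
    print("nose in port mm",(n*1e3).round(1),"ang",np.rad2deg((AIM.inv()*Q).magnitude()).round(2))
E
python3 -c "
from h import *
print(PORT.as_matrix().round(3),aim(.06),aim(.15))
wrist('w4')
plan(aim(.17),AIM)"
```

```text
[[ 0.814 -0.107 -0.57 ]
 [ 0.088  0.994 -0.062]
 [ 0.574  0.     0.819]] [0.59661085 0.22283926 0.29565997] [0.54528697 0.21730059 0.36938365]
[ 0.601  -0.2446  0.4138] [[-0.0, 0.967, 0.256, 0.07], [1.0, 0.0, -0.0, 0.001], [-0.0, 0.256, -0.967, -0.162], [0.0, 0.0, 0.0, 1.0]] ['pixels', 'camera_matrix', 'hand_eye']
t 6.9 pos [ 0.6019 -0.245   0.4227] shift units [1.217 1.988 0.173] rows 10.0
turn units [-0.0501 -0.1867 -0.1567] deg 44.8 shift if after turn [0.18  2.328 0.099]
```

Request:
play_rows --claw '[1,1,1,1,1,1,1,1]' --delta_pos '[[0,0,0],[0,0,0],[0,0,0],[0,0,0],[0,0,0],[0,0,0],[0,0,0],[0,0,0]]' --delta_rot '[[-0.0063,-0.0233,-0.0196],[-0.0063,-0.0233,-0.0196],[-0.0063,-0.0233,-0.0196],[-0.0063,-0.0233,-0.0196],[-0.0063,-0.0233,-0.0196],[-0.0063,-0.0233,-0.0196],[-0.0063,-0.0233,-0.0196],[-0.0063,-0.0233,-0.0196]]'

```text
time: 7.7
ee_pos: [0.601, -0.2448, 0.4112]
eef_rot: [-0.051, 0.953, 0.018, 0.296]
ft_force: [0.5, 0.5, -2.4]
width: 0.0302
grip_force: 45.0
```

```bash
python3 -c "
from h import *
plan(aim(.17),AIM)"
```

```text
t 7.7 pos [ 0.601  -0.2448  0.4112] shift units [0.146 2.327 0.067] rows 10.0
turn units [ 0.0016 -0.0025 -0.0004] deg 0.53 shift if after turn [0.144 2.327 0.055]
```

View pics/w4.png

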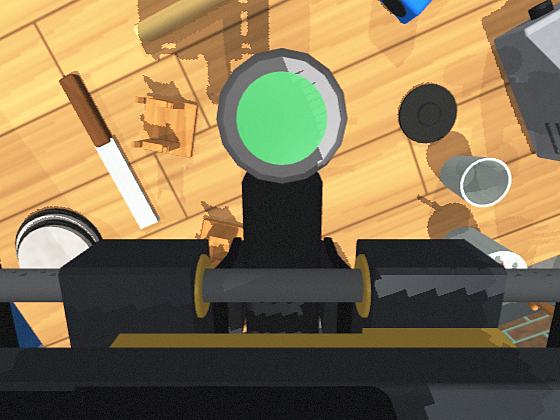

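The wrist view shows the thermometer held, its barrel's green end centred at (282,117). I'll check that against the assumed grasp while carrying on.

Request:
play_rows --claw '[1,1,1,1,1,1,1,1]' --delta_pos '[[0.0146,0.12,0.006],[0.0146,0.22,0.006],[0.0146,0.23,0.006],[0.0146,0.23,0.006],[0.0146,0.23,0.006],[0.0146,0.23,0.006],[0.0146,0.23,0.006],[0.0146,0.23,0.006]]' --delta_rot '[[0,0,0],[0,0,0],[0,0,0],[0,0,0],[0,0,0],[0,0,0],[0,0,0],[0,0,0]]'

```text
time: 8.5
ee_pos: [0.55, 0.0972, 0.3917]
eef_rot: [-0.05, 0.954, 0.018, 0.295]
ft_force: [0.8, 0.2, -2.8]
width: 0.0298
grip_force: 45.0
```

Request:
play_rows --claw '[1,1,1,1,1,1]' --delta_pos '[[0.0146,0.23,0.006],[0.0146,0.22,0.006],[0,0.14,0],[0,0,0],[0,0,0],[0,0,0]]' --delta_rot '[[0,0,0],[0,0,0],[0,0,0],[0,0,0],[0,0,0],[0,0,0]]'

```text
time: 9.1
ee_pos: [0.5353, 0.2113, 0.3871]
eef_rot: [-0.05, 0.954, 0.018, 0.295]
ft_force: [-0.9, -0.5, -2.5]
width: 0.0296
grip_force: 45.0
```

```bash
python3 -c "
from h import *
c=r.camera('wrist');H=c['hand_eye'];K=c['camera_matrix'];cv2.imwrite('pics/w5.png',c['pixels'][:,:,::-1])
print(proj(H,K,[[.068,0,-.0569],[.068,.021,-.0569],[.068,-.021,-.0569],[.047,0,-.0569],[.089,0,-.0569]]).round(1).tolist())
nose();plan(aim(.06),AIM)
for f in('pics/w4.png','pics/w5.png'):
    h=cv2.cvtColor(cv2.imread(f),cv2.COLOR_BGR2HSV);m=cv2.inRange(h,(45,80,80),(80,255,255));n,l,st,ce=cv2.connectedComponentsWithStats(m);i=1+st[1:,4].argmax();print(st[i],ce[i])
"
```

```text
[[280.6, 117.8], [353.6, 117.8], [207.6, 117.9], [280.7, 189.3], [280.5, 38.4]]
nose in port mm [  0.9  -4.3 171.4] ang 0.7
t 9.15 pos [0.5353 0.2113 0.3872] shift units [0.002 0.023 0.553] rows 3.0
turn units [ 0.001  -0.0034 -0.0016] deg 0.7 shift if after turn [0.008 0.024 0.553]
[ 236   71   91   94 6649] [281.22078508 117.71379155]
[ 237   71   91   94 6648] [281.42313478 117.17554152]
```

The green disc sits where the assumed grasp predicts and hasn't moved between views, so nothing has slipped. Now I'll come down the port axis slowly.

Request:
play_rows --claw '[1,1,1,1,1,1,1,1]' --delta_pos '[[0,0,0],[0.008,0.024,0.05],[0,0,0.1],[0,0,0.1],[0,0,0.1],[0,0,0.1],[0,0,0.07],[0,0,0.03]]' --delta_rot '[[0.001,-0.0034,-0.0016],[0,0,0],[0,0,0],[0,0,0],[0,0,0],[0,0,0],[0,0,0],[0,0,0]]'

```text
time: 9.95
ee_pos: [0.5961, 0.2242, 0.2941]
eef_rot: [-0.052, 0.953, 0.016, 0.299]
ft_force: [-0.1, -0.7, -3.3]
width: 0.0295
grip_force: 45.0
```

```bash
python3 -c "
from h import *
nose();plan(aim(.06),AIM)
c=r.camera('scene');p=cv2.resize(c['pixels'][190:310,210:370,::-1],None,fx=4,fy=4,interpolation=cv2.INTER_CUBIC);cv2.imwrite('pics/s6.png',p);np.savez('s6.npz',**c)
"
```

```text
nose in port mm [-1.3  1.4 59.1] ang 0.17
t 9.95 pos [0.5961 0.2242 0.2941] shift units [-0.006 -0.007 -0.005] rows 1.0
turn units [ 0.0003 -0.0007  0.0006] deg 0.17 shift if after turn [-0.006 -0.007 -0.005]
```

View pics/s6.png

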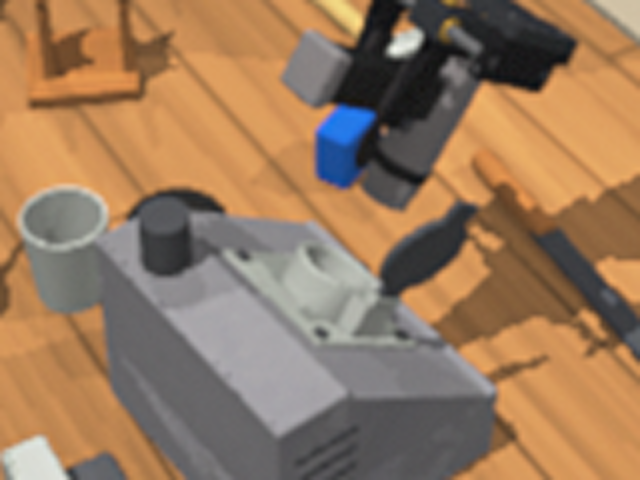

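The barrel's nose is near (388,190) in the crop and the mouth near (335,268), and it looks down the port. I'll check the difference numerically.

```bash
python3 -c "
from h import *
S=np.load('s6.npz');s=r.read_state();n=s['ee_pos']+R.from_quat(s['eef_rot']).apply(NOSE)
M,K=S['cam_to_world'],S['camera_matrix']
P=[n,MOUTH]+[MOUTH+PORT.apply([.01 if i==j else 0 for i in range(3)]) for j in range(3)]
print(((proj(M,K,P)-[210,190]+.5)*4-.5).round(1))
"
```

```text
[[384.8 199.6]
 [343.2 267. ]
 [334.3 266.4]
 [351.9 275.2]
 [349.7 255.5]]
```

Request:
play_rows --claw '[1,1,1,1,1,1,1,1]' --delta_pos '[[-0.006,-0.007,-0.005],[0,0,0],[0,0,0],[0,0,0],[0,0,0],[0,0,0],[0,0,0],[0,0,0]]' --delta_rot '[[0,0,0],[0,0,0],[0,0,0],[0,0,0],[0,0,0],[0,0,0],[0,0,0],[0,0,0]]'

```text
time: 10.8
ee_pos: [0.5965, 0.2233, 0.2978]
eef_rot: [-0.052, 0.952, 0.017, 0.3]
ft_force: [0.1, -0.0, -3.2]
width: 0.0297
grip_force: 45.0
```

Request:
play_rows --claw '[1,1,1,1,1,1,1,1]' --delta_pos '[[0,0,0],[0,0,0],[0,0,0],[0,0,0],[0,0,0],[0,0,0],[0,0,0],[0,0,0]]' --delta_rot '[[0,0,0],[0,0,0],[0,0,0],[0,0,0],[0,0,0],[0,0,0],[0,0,0],[0,0,0]]'

```text
time: 11.6
ee_pos: [0.5965, 0.2233, 0.2978]
eef_rot: [-0.052, 0.952, 0.017, 0.3]
ft_force: [-0.1, 0.3, -3.1]
width: 0.0299
grip_force: 45.0
```

```bash
python3 -c "
from h import *
nose()"
```

```text
nose in port mm [ 1.2  0.4 61.8] ang 0.14
```

The hold looks good. As a cross-check without pictures, I'll fit the mouth's rim circles to the image edges in the wrist and scene views.

```bash
cat > rim.py <<'E'
from h import *
a=np.linspace(0,2*np.pi,120);
def circ(rad): return np.c_[rad*np.cos(a),rad*np.sin(a),0*a]
def score(n,M0):
    V=np.load(n+".npz");g=cv2.GaussianBlur(cv2.cvtColor(V["pixels"],cv2.COLOR_RGB2GRAY).astype(np.float32),(0,0),.7)
    q=lambda rad:(lambda u:cv2.remap(g,u[:,:1].astype(np.float32),u[:,1:].astype(np.float32),cv2.INTER_LINEAR).ravel())(proj(V["cam_to_world"],V["camera_matrix"],M0+PORT.apply(circ(rad))))
    mid=q(.0295);return np.median(mid-q(.0235))+np.median(mid-q(.0355))-np.std(mid)
for n in("w2","top0","scene0"):
    best=sorted(((score(n,MOUTH+PORT.apply(np.array([x,y,z])/1e3)),x,y,z) for z in(-4,0,4) for x in range(-14,15) for y in range(-14,15)),reverse=True)
    for z in(-4,0,4): print(n,[tuple(np.round(b,1)) for b in best if b[3]==z][:3])
E
python3 rim.py
```

```text
w2 [(np.float64(125.0), np.float64(1.0), np.float64(0.0), np.float64(-4.0)), (np.float64(124.2), np.float64(2.0), np.float64(0.0), np.float64(-4.0)), (np.float64(123.3), np.float64(2.0), np.float64(-1.0), np.float64(-4.0))]
w2 [(np.float64(120.9), np.float64(3.0), np.float64(0.0), np.float64(0.0)), (np.float64(118.8), np.float64(2.0), np.float64(0.0), np.float64(0.0)), (np.float64(117.2), np.float64(3.0), np.float64(-1.0), np.float64(0.0))]
w2 [(np.float64(116.0), np.float64(4.0), np.float64(0.0), np.float64(4.0)), (np.float64(111.8), np.float64(3.0), np.float64(0.0), np.float64(4.0)), (np.float64(109.5), np.float64(4.0), np.float64(-1.0), np.float64(4.0))]
top0 [(np.float64(60.9), np.float64(0.0), np.float64(-2.0), np.float64(-4.0)), (np.float64(60.1), np.float64(1.0), np.float64(-2.0), np.float64(-4.0)), (np.float64(59.8), np.float64(-1.0), np.float64(-2.0), np.float64(-4.0))]
top0 [(np.float64(62.5), np.float64(2.0), np.float64(-3.0), np.float64(0.0)), (np.float64(61.5), np.float64(3.0), np.float64(-3.0), np.float64(0.0)), (np.float64(60.2), np.float64(1.0), np.float64(-3.0), np.f
[... 215 characters left out ...]
), np.float64(4.0))]
scene0 [(np.float64(0.2), np.float64(-3.0), np.float64(-10.0), np.float64(-4.0)), (np.float64(-0.5), np.float64(-2.0), np.float64(-10.0), np.float64(-4.0)), (np.float64(-0.6), np.float64(-4.0), np.float64(-10.0), np.float64(-4.0))]
scene0 [(np.float64(-0.2), np.float64(7.0), np.float64(-3.0), np.float64(0.0)), (np.float64(-0.2), np.float64(6.0), np.float64(-4.0), np.float64(0.0)), (np.float64(-0.4), np.float64(7.0), np.float64(-2.0), np.float64(0.0))]
scene0 [(np.float64(-1.0), np.float64(14.0), np.float64(3.0), np.float64(4.0)), (np.float64(-2.1), np.float64(14.0), np.float64(2.0), np.float64(4.0)), (np.float64(-2.2), np.float64(14.0), np.float64(4.0), np.float64(4.0))]
```

The rim fit puts the mouth within about 2 mm of my estimate, so the nose is on the axis within about 2 mm. I'll hold a little longer, then back out along the axis.

Request:
play_rows --claw '[1,1,1,1,1,1,1,1]' --delta_pos '[[0,0,0],[0,0,0],[0,0,0],[0,0,0],[0,0,0],[0,0,0],[0,0,0],[0,0,0]]' --delta_rot '[[0,0,0],[0,0,0],[0,0,0],[0,0,0],[0,0,0],[0,0,0],[0,0,0],[0,0,0]]'

```text
time: 12.4
ee_pos: [0.5965, 0.2232, 0.2978]
eef_rot: [-0.052, 0.952, 0.017, 0.3]
ft_force: [0.0, -0.5, -3.9]
width: 0.0297
grip_force: 45.0
```

Request:
play_rows --claw '[1,1,1,1,1,1]' --delta_pos '[[0,0,-0.05],[0,0,-0.1],[0,0,-0.15],[0,0,-0.15],[0,0,-0.15],[0,0,0]]' --delta_rot '[[0,0,0],[0,0,0],[0,0,0],[0,0,0],[0,0,0],[0,0,0]]'

```text
time: 13.0
ee_pos: [0.5272, 0.2169, 0.4019]
eef_rot: [-0.053, 0.951, 0.018, 0.304]
ft_force: [0.6, -0.1, -3.3]
width: 0.0298
grip_force: 45.0
```

```bash
python3 -c "
from h import *
g=np.load('grasp.npz');plan(g['p']+[0,0,.32],R.from_quat(g['q']))"
```

```text
t 13.0 pos [0.5272 0.2169 0.4019] shift units [-0.123 -2.334  0.025] rows 10.0
turn units [0.0511 0.1923 0.158 ] deg 45.74 shift if after turn [-1.247 -1.977 -0.046]
```

Request:
play_rows --claw '[1,1,1,1,1,1,1,1]' --delta_pos '[[-0.0125,-0.12,0],[-0.0125,-0.22,0],[-0.0125,-0.23,0],[-0.0125,-0.23,0],[-0.0125,-0.23,0],[-0.0125,-0.23,0],[-0.0125,-0.23,0],[-0.0125,-0.23,0]]' --delta_rot '[[0,0,0],[0,0,0],[0,0,0],[0,0,0],[0,0,0],[0,0,0],[0,0,0],[0,0,0]]'

```text
time: 13.8
ee_pos: [0.5819, -0.1267, 0.407]
eef_rot: [-0.052, 0.952, 0.016, 0.3]
ft_force: [0.1, 0.6, -3.2]
width: 0.0297
grip_force: 45.0
```

Request:
play_rows --claw '[1,1,1,1,1]' --delta_pos '[[-0.0125,-0.23,0],[-0.0125,-0.23,0],[0,-0.15,0],[0,0,0],[0,0,0]]' --delta_rot '[[0,0,0],[0,0,0],[0,0,0],[0,0,0],[0,0,0]]'

```text
time: 14.3
ee_pos: [0.5994, -0.2459, 0.4093]
eef_rot: [-0.052, 0.953, 0.016, 0.3]
ft_force: [0.2, 0.2, -3.6]
width: 0.0292
grip_force: 45.0
```

Request:
play_rows --claw '[1,1,1,1,1,1,1,1]' --delta_pos '[[0,0,0],[0,0,0],[0,0,0],[0,0,0],[0,0,0],[0,0,0],[0,0,0],[0,0,0]]' --delta_rot '[[0.0064,0.024,0.01975],[0.0064,0.024,0.01975],[0.0064,0.024,0.01975],[0.0064,0.024,0.01975],[0.0064,0.024,0.01975],[0.0064,0.024,0.01975],[0.0064,0.024,0.01975],[0.0064,0.024,0.01975]]'

```text
time: 15.1
ee_pos: [0.6002, -0.2433, 0.4105]
eef_rot: [0.2, 0.98, -0.002, -0.004]
ft_force: [0.2, -1.0, -1.7]
width: 0.0298
grip_force: 45.0
```

Request:
play_rows --claw '[1,1]' --delta_pos '[[0,0,0],[0,0,0]]' --delta_rot '[[0,0,0],[0,0,0]]'

```text
time: 15.3
ee_pos: [0.6002, -0.2448, 0.4097]
eef_rot: [0.199, 0.98, -0.002, -0.002]
ft_force: [-0.4, -0.3, -3.5]
width: 0.0299
grip_force: 45.0
```

```bash
python3 -c "
from h import *
g=np.load('grasp.npz');plan(g['p']+[0,0,.1],R.from_quat(g['q']))"
```

```text
t 15.3 pos [ 0.6002 -0.2448  0.4097] shift units [-0.011  0.01   1.093] rows 5.0
turn units [-0.0017 -0.0011  0.0003] deg 0.36 shift if after turn [-0.007  0.005  1.093]
```

Request:
play_rows --claw '[1,1,1,1,1,1,1,1]' --delta_pos '[[-0.007,0.005,0.1],[0,0,0.2],[0,0,0.2],[0,0,0.2],[0,0,0.2],[0,0,0.15],[0,0,0],[0,0,0]]' --delta_rot '[[-0.0017,-0.0011,0.0003],[0,0,0],[0,0,0],[0,0,0],[0,0,0],[0,0,0],[0,0,0],[0,0,0]]'

```text
time: 16.1
ee_pos: [0.601, -0.2447, 0.2022]
eef_rot: [0.201, 0.98, 0.0, 0.001]
ft_force: [0.2, -0.1, -1.4]
width: 0.0296
grip_force: 45.0
```

```bash
python3 -c "
from h import *
g=np.load('grasp.npz');plan(g['p']+[0,0,.001],R.from_quat(g['q']))"
```

```text
t 16.1 pos [ 0.601  -0.2447  0.2022] shift units [-0.003  0.003  0.551] rows 3.0
turn units [ 0.0003  0.0004 -0.0006] deg 0.14 shift if after turn [-0.004  0.003  0.551]
```

Request:
play_rows --claw '[1,1,1,1,1,1,1,1]' --delta_pos '[[-0.003,0.003,0.1],[0,0,0.12],[0,0,0.12],[0,0,0.1],[0,0,0.06],[0,0,0.03],[0,0,0.01],[0,0,0]]' --delta_rot '[[0,0,0],[0,0,0],[0,0,0],[0,0,0],[0,0,0],[0,0,0],[0,0,0],[0,0,0]]'

```text
time: 16.9
ee_pos: [0.6022, -0.2447, 0.0935]
eef_rot: [0.201, 0.98, 0.0, 0.0]
ft_force: [0.3, -0.8, -4.0]
width: 0.0295
grip_force: 45.0
```

```bash
python3 -c "
from h import *
g=np.load('grasp.npz');plan(g['p'],R.from_quat(g['q']));print(r.read_state()['ft_force'])"
```

```text
t 16.9 pos [ 0.6022 -0.2447  0.0935] shift units [0.002 0.001 0.012] rows 1.0
turn units [ 0.0001  0.0001 -0.0008] deg 0.14 shift if after turn [0.002 0.001 0.012]
[ 0.31014321 -0.78460937 -4.04639071]
```

Request:
play_rows --claw '[1,1,0.7,0.3,0,0,0,0]' --delta_pos '[[0,0,0.01],[0,0,0],[0,0,0],[0,0,0],[0,0,0],[0,0,0],[0,0,0],[0,0,0]]' --delta_rot '[[0,0,0],[0,0,0],[0,0,0],[0,0,0],[0,0,0],[0,0,0],[0,0,0],[0,0,0]]'

```text
time: 17.7
ee_pos: [0.6016, -0.2444, 0.0903]
eef_rot: [0.201, 0.98, 0.0, -0.001]
ft_force: [0.4, 0.1, -0.1]
width: 0.0617
grip_force: 0.0
```

Request:
play_rows --claw '[0,0,0]' --delta_pos '[[0,0,0],[0,0,0],[0,0,0]]' --delta_rot '[[0,0,0],[0,0,0],[0,0,0]]'

```text
time: 18.0
ee_pos: [0.6016, -0.2445, 0.0903]
eef_rot: [0.201, 0.98, 0.0, -0.001]
ft_force: [0.3, 0.4, 0.1]
width: 0.0835
grip_force: 0.0
```

Released. Now I'll rise straight up, pull back to the same viewpoint as before, and compare with the start (w3).

Request:
play_rows --claw '[0,0,0,0,0,0,0,0]' --delta_pos '[[0,0,-0.1],[0,0,-0.2],[0,0,-0.25],[0,0,-0.25],[0,0,-0.25],[0,0,-0.25],[-0.2,0,-0.25],[-0.2,0,0]]' --delta_rot '[[0,0,0],[0,0,0],[0,0,0],[0,0,0],[0,0,0],[0,0,0],[0,0,0],[0,0,0]]'

```text
time: 18.8
ee_pos: [0.6672, -0.2723, 0.3965]
eef_rot: [0.2, 0.98, -0.0, 0.005]
ft_force: [0.9, -0.2, 1.8]
width: 0.0869
grip_force: 0.0
```

Request:
play_rows --claw '[0,0]' --delta_pos '[[0,0,0],[0,0,0]]' --delta_rot '[[0,0,0],[0,0,0]]'

```text
time: 19.0
ee_pos: [0.6667, -0.2729, 0.3856]
eef_rot: [0.201, 0.98, -0.0, -0.002]
ft_force: [-0.8, -0.7, 0.5]
width: 0.0871
grip_force: 0.0
```

```bash
python3 -c "
from h import *
wrist('w7')
for n in('w3','w7'):
    V=np.load(n+'.npz');h=cv2.cvtColor(V['pixels'],cv2.COLOR_RGB2HSV)
    m=cv2.inRange(h,(45,80,80),(80,255,255));k,l,st,ce=cv2.connectedComponentsWithStats(m);i=1+st[1:,4].argmax()
    m2=cv2.inRange(V['pixels'],(0,0,0),(50,50,50));m2[230:]=0;m2[:, :200]=0;m2[:,360:]=0
    k2,l2,st2,ce2=cv2.connectedComponentsWithStats(m2);j=1+st2[1:,4].argmax();pts=np.argwhere(l2==j)[:,::-1].astype(np.float32)
    K=V['camera_matrix'];M=V['cam_to_world']
    def ray(u,z):
        d=M[:3,:3]@np.array([(u[0]-K[0,2])/K[0,0],-(u[1]-K[1,2])/K[1,1],-1]);return (M[:3,3]+d*(z-M[2,3])/d[2]).round(4)
    (cx,cy),wh,an=cv2.minAreaRect(pts)
    print(n,st[i],ray(ce[i],.148),st2[j],ray((cx,cy),.129),wh,an)
"
```

```text
[ 0.6667 -0.2729  0.3856] [[-0.0, 0.967, 0.256, 0.07], [1.0, 0.0, -0.0, 0.001], [-0.0, 0.256, -0.967, -0.162], [0.0, 0.0, 0.0, 1.0]] ['pixels', 'camera_matrix', 'hand_eye']
w3 [268  24  24  27 507] [ 0.5397 -0.2168  0.148 ] [ 268   59   26   95 1773] [ 0.6062 -0.2441  0.129 ] (25.0, 94.0) 0.0
w7 [270  31  26  28 539] [ 0.5397 -0.2174  0.148 ] [ 269   67   28   98 1756] [ 0.6056 -0.2458  0.129 ] (97.0, 27.0) 90.0
```

The thermometer is back within about 1 mm of its starting place. Next I'll estimate the cap's angle from the tongue tip seen in the first scene crop, about (412,45), and plan the push.

```bash
cat >> h.py <<'E'
def inport(p): return (PORT.inv().apply(np.asarray(p)-MOUTH)*1e3).round(1)
def at(x,y,z): return MOUTH+PORT.apply(np.array([x,y,z])/1e3)
def wh():
    s=r.read_state();print("t",round(s["time"],2),"tcp in port",inport(s["ee_pos"]),"force port",PORT.inv().apply(s["ft_force"]).round(1),"ang",np.rad2deg((AIM.inv()*R.from_quat(s["eef_rot"])).magnitude()).round(2))
E
python3 -c "
from h import *
S=np.load('scene0.npz')
for f in np.arange(1.3,2.2,.1):
    t=MOUTH+PORT.apply([0.002,.046-.096*np.cos(f)-.001,.005+.096*np.sin(f)]);print(round(f,1),((proj(S['cam_to_world'],S['camera_matrix'],[t])[0]-[225,230]+.5)*4-.5).round(),inport(t))
plan(at(0,120,120),AIM)"
```

```text
1.3 [365.   7.] [ 2.  19.3 97.5]
1.4 [375.  12.] [ 2.  28.7 99.6]
1.5 [385.  18.] [  2.   38.2 100.8]
1.6 [395.  26.] [  2.   47.8 101. ]
1.7 [404.  35.] [  2.   57.4 100.2]
1.8 [412.  45.] [ 2.  66.8 98.5]
1.9 [419.  56.] [ 2.  76.  95.8]
2.0 [426.  68.] [ 2.  85.  92.3]
2.1 [431.  80.] [ 2.  93.5 87.9]
t 19.05 pos [ 0.666  -0.2727  0.3871] shift units [1.823 2.531 0.672] rows 13.0
turn units [-0.0498 -0.1908 -0.1583] deg 45.52 shift if after turn [0.667 3.101 0.35 ]
```

The cap's angle is about 1.8 rad, with its tip at about (0, 67, 98) mm in the port frame. I'll turn the tool, shut the fingers, and travel high to the cap's outer side.

Request:
play_rows --claw '[1,1,1,1,1,1,1,1]' --delta_pos '[[0,0,0],[0,0,0],[0,0,0],[0,0,0],[0,0,0],[0,0,0],[0,0,0],[0,0,0]]' --delta_rot '[[-0.0062,-0.0238,-0.0198],[-0.0062,-0.0238,-0.0198],[-0.0062,-0.0238,-0.0198],[-0.0062,-0.0238,-0.0198],[-0.0062,-0.0238,-0.0198],[-0.0062,-0.0238,-0.0198],[-0.0062,-0.0238,-0.0198],[-0.0062,-0.0238,-0.0198]]' --squeeze 20

```text
time: 19.85
ee_pos: [0.6649, -0.2716, 0.3899]
eef_rot: [-0.053, 0.951, 0.016, 0.303]
ft_force: [0.1, -0.3, -0.7]
width: 0.0305
grip_force: 0.0
```

Request:
play_rows --claw '[1,1,1,1,1,1,1,1]' --delta_pos '[[0.048,0.22,0],[0.048,0.22,0],[0.048,0.22,0],[0.048,0.22,0],[0.048,0.22,0],[0.048,0.22,0],[0.048,0.22,0],[0.048,0.22,0]]' --delta_rot '[[0,0,0],[0,0,0],[0,0,0],[0,0,0],[0,0,0],[0,0,0],[0,0,0],[0,0,0]]'

```text
time: 20.65
ee_pos: [0.5636, 0.0722, 0.3447]
eef_rot: [-0.052, 0.952, 0.016, 0.302]
ft_force: [0.8, -0.2, 0.4]
width: 0.0004
grip_force: 0.0
```

Request:
play_rows --claw '[1,1,1,1,1,1,1,1]' --delta_pos '[[0.048,0.22,0],[0.048,0.22,0],[0.048,0.22,0],[0.048,0.22,0],[0.048,0.22,0],[0.048,0.22,0],[0,0,0],[0,0,0]]' --delta_rot '[[0,0,0],[0,0,0],[0,0,0],[0,0,0],[0,0,0],[0,0,0],[0,0,0],[0,0,0]]'

```text
time: 21.45
ee_pos: [0.489, 0.3284, 0.3111]
eef_rot: [-0.053, 0.952, 0.016, 0.301]
ft_force: [0.4, -0.4, 1.3]
width: 0.0008
grip_force: 0.0
```

```bash
python3 -c "
from h import *
wh();plan(at(0,112,55),AIM);print(r.read_state()['width'])"
```

```text
t 21.45 tcp in port [ -1.6 116.5 191.6] force port [ 1.  -0.4  0.9] ang 0.24
t 21.45 pos [0.489  0.3284 0.3111] shift units [-0.007 -0.023  0.683] rows 3.0
turn units [0.0001 0.0006 0.0012] deg 0.24 shift if after turn [-0.008 -0.022  0.683]
0.0008319361128838923
```

Request:
play_rows --claw '[1,1,1,1,1,1,1]' --delta_pos '[[-0.008,0,0.1],[0,0,0.2],[0,0,0.2],[0,0,0.13],[0,0,0.05],[0,0,0],[0,0,0]]' --delta_rot '[[0,0,0],[0,0,0],[0,0,0],[0,0,0],[0,0,0],[0,0,0],[0,0,0]]'

```text
time: 22.15
ee_pos: [0.569, 0.3367, 0.2018]
eef_rot: [-0.052, 0.952, 0.016, 0.301]
ft_force: [0.1, 0.2, 1.1]
width: 0.0007
grip_force: 0.0
```

Request:
play_rows --claw '[1,1,1,1,1,1,1,1]' --delta_pos '[[0,-0.05,0],[0,-0.05,0],[0,-0.05,0],[0,-0.05,0],[0,-0.05,0],[0,-0.05,0],[0,-0.05,0],[0,0,0]]' --delta_rot '[[0,0,0],[0,0,0],[0,0,0],[0,0,0],[0,0,0],[0,0,0],[0,0,0],[0,0,0]]'

```text
time: 22.95
ee_pos: [0.577, 0.265, 0.1999]
eef_rot: [-0.051, 0.952, 0.015, 0.3]
ft_force: [0.4, -0.4, 0.8]
width: 0.0006
grip_force: 0.0
```

```bash
python3 -c "
from h import *
wh()"
```

```text
t 22.95 tcp in port [ 0.8 44.  54.2] force port [ 0.7 -0.4  0.4] ang 0.1
```

Request:
play_rows --claw '[1,1,1,1,1,1,1]' --delta_pos '[[0,-0.05,0],[0,-0.05,0],[0,-0.05,0],[0,-0.05,0],[0,-0.04,0],[0,0,0],[0,0,0]]' --delta_rot '[[0,0,0],[0,0,0],[0,0,0],[0,0,0],[0,0,0],[0,0,0],[0,0,0]]'

```text
time: 23.65
ee_pos: [0.5818, 0.2195, 0.2001]
eef_rot: [-0.052, 0.952, 0.016, 0.3]
ft_force: [-0.4, -0.4, -0.6]
width: 0.0005
grip_force: 0.0
```

Request:
play_rows --claw '[1,1,1,1,1,1,1]' --delta_pos '[[0,0,0.03],[0,0,0.04],[0,0,0.04],[0,0,0.04],[0,0,0.03],[0,0,0],[0,0,0]]' --delta_rot '[[0,0,0],[0,0,0],[0,0,0],[0,0,0],[0,0,0],[0,0,0],[0,0,0]]'

```text
time: 24.35
ee_pos: [0.6023, 0.2216, 0.1703]
eef_rot: [-0.052, 0.952, 0.016, 0.3]
ft_force: [0.3, 1.3, -0.5]
width: 0.0005
grip_force: 0.0
```

```bash
python3 -c "
from h import *
wh();c=r.camera('scene');p=cv2.resize(c['pixels'][200:320,210:370,::-1],None,fx=4,fy=4,interpolation=cv2.INTER_CUBIC);cv2.imwrite('pics/s8.png',p)"
```

```text
t 24.35 tcp in port [ 0.6 -1.8 18.3] force port [ 0.1  1.2 -0.7] ang 0.07
```

Request:
play_rows --claw '[1,1,1,1,1]' --delta_pos '[[0,0,0.01],[0,0,0.01],[0,0,0.01],[0,0,0],[0,0,0]]' --delta_rot '[[0,0,0],[0,0,0],[0,0,0],[0,0,0],[0,0,0]]'

```text
time: 24.9
ee_pos: [0.6057, 0.222, 0.1656]
eef_rot: [-0.052, 0.952, 0.016, 0.3]
ft_force: [-0.1, -0.6, -0.6]
width: 0.0005
grip_force: 0.0
```

```bash
python3 -c "
from h import *
wh()"
```

```text
t 24.9 tcp in port [ 0.7 -1.8 12.4] force port [-0.5 -0.6 -0.4] ang 0.06
```

Request:
play_rows --claw '[1,1,1]' --delta_pos '[[0,0,0.01],[0,0,0],[0,0,0]]' --delta_rot '[[0,0,0],[0,0,0],[0,0,0]]'

```text
time: 25.2
ee_pos: [0.6069, 0.222, 0.1639]
eef_rot: [-0.052, 0.952, 0.016, 0.3]
ft_force: [-0.2, 0.1, 0.0]
width: 0.001
grip_force: 0.0
```

```bash
python3 -c "
from h import *
wh()"
```

```text
t 25.2 tcp in port [ 0.7 -1.9 10.4] force port [-0.1  0.1  0.1] ang 0.06
```

Request:
play_rows --claw '[1,1,1]' --delta_pos '[[0,0,0.01],[0,0,0],[0,0,0]]' --delta_rot '[[0,0,0],[0,0,0],[0,0,0]]'

```text
time: 25.5
ee_pos: [0.608, 0.2222, 0.1623]
eef_rot: [-0.052, 0.952, 0.016, 0.3]
ft_force: [-0.2, -0.3, 0.3]
width: 0.0004
grip_force: 0.0
```

Request:
play_rows --claw '[1,1,1]' --delta_pos '[[0,0,0.01],[0,0,0],[0,0,0]]' --delta_rot '[[0,0,0],[0,0,0],[0,0,0]]'

```text
time: 25.8
ee_pos: [0.6093, 0.2224, 0.1609]
eef_rot: [-0.052, 0.952, 0.016, 0.3]
ft_force: [-1.9, -0.8, 2.9]
width: 0.0004
grip_force: 1.8
```

```bash
python3 -c "
from h import *
wh();c=r.camera('scene');p=cv2.resize(c['pixels'][200:320,210:370,::-1],None,fx=4,fy=4,interpolation=cv2.INTER_CUBIC);cv2.imwrite('pics/s9.png',p)"
```

```text
t 25.8 tcp in port [ 0.9 -1.8  6.5] force port [ 0.1 -0.6  3.5] ang 0.06
```

Request:
play_rows --claw '[1,1,1,1]' --delta_pos '[[0,0,0.007],[0,0,0],[0,0,0],[0,0,0]]' --delta_rot '[[0,0,0],[0,0,0],[0,0,0],[0,0,0]]'

```text
time: 26.25
ee_pos: [0.6096, 0.2224, 0.1606]
eef_rot: [-0.052, 0.952, 0.016, 0.301]
ft_force: [-19.3, -4.2, 17.6]
width: 0.0004
grip_force: 13.0
```

```bash
python3 -c "
from h import *
wh()"
```

```text
t 26.25 tcp in port [ 1.  -1.9  6.1] force port [-6.  -2.1 25.7] ang 0.1
```

A firm stop at z = 6 mm with 26 N: without the cap, the finger would have gone into the hole. I'll retreat and look.

Request:
play_rows --claw '[1,1,1,1,1,1,1,1]' --delta_pos '[[0,0,-0.03],[0,0,-0.1],[0,0,-0.2],[0,0,-0.2],[0,0,-0.2],[0,0,-0.2],[0,0,0],[0,0,0]]' --delta_rot '[[0,0,0],[0,0,0],[0,0,0],[0,0,0],[0,0,0],[0,0,0],[0,0,0],[0,0,0]]'

```text
time: 27.05
ee_pos: [0.504, 0.211, 0.3129]
eef_rot: [-0.052, 0.952, 0.016, 0.301]
ft_force: [0.6, -0.8, -0.2]
width: 0.0008
grip_force: 0.0
```

```bash
python3 -c "
from h import *
wh();c=r.camera('scene');p=c['pixels'][:,:,::-1];q=np.load('scene0.npz')['pixels'][:,:,::-1]
z=lambda a,x,y:cv2.resize(a[y:y+100,x:x+130],None,fx=3,fy=3,interpolation=cv2.INTER_CUBIC)
cv2.imwrite('pics/s10.png',np.hstack([z(p,225,225),z(p,160,140)]))"
```

```text
t 27.05 tcp in port [  1.4  -1.8 191.7] force port [ 0.3 -0.8 -0.5] ang 0.13
```

View pics/s10.png

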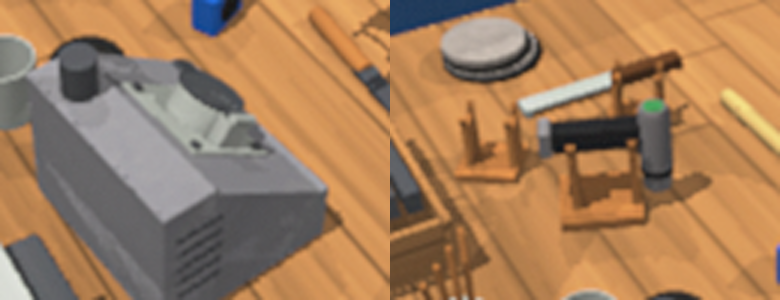

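The cap lies shut over the mouth at about (208,90), and the thermometer lies in both saddles. The arm is clear, so I'm handing in.

```bash
python3 -c "
from h import *
print(r.close_job())"
```

```text
the job is handed in; nothing more can be done
None
```

The job is handed in: the thermometer was held about 2 s on the port axis with its nose about 6 cm off the mouth, then laid back on its rest within about 1 mm, and the cap was pressed shut against its stop. The hand-in returned no verdict.

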